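# Clamp the sachet caddy in its holder

## Robot

A 7-joint arm with a two-finger parallel gripper is mounted at the origin on a cart in front of the work surface, level with it; the furniture and walls round the work are solid. World frame = base frame: x ahead of the robot, y to its left, z up, the work surface at z = 0. Lengths are in m, angles in rad, forces in N, time in s.
With the tool pointing down it reaches from about 0.4 to 0.9 m from the base axis. Payload 5.5 kg.
Tool frame: the origin (TCP) lies midway between the tips of the shut fingers; the grasp point (between the pads) lies 19 mm behind it; z points along the fingers, y is the line along which they close (so a half turn about z gives the same grasp; the last joint's range is limited). The gripper opens to 92 mm and grips with 3 to 60 N. Pads are 19 mm wide; open, the fingers measure 130 mm over their backs; the gripper's body (75 mm by 190 mm) begins 47 mm behind the grasp point.
Start: joints at [-0.868, 0.501, -0.427, 1.55, 0.221, 1.138, -0.21], TCP at [0.277, 0.588, 0.227] pointing down, gripper open.
Joint ranges: [-2.88, 2.88], [-0.31, 2.03], [-1.54, 1.56], [0.2, 2.42], [-1.41, 4.55], [0.19, 2.02], [-2.57, 2.57]. Speed limits (rad/s): [2.57, 2.57, 3.14, 3.14, 3.14, 3.14, 3.14].

## Interface

Orientations are given as a rotation vector (axis times angle).
In Python, from plant import telemetry, snapshot, camera_params, workorder gives the robot as it stands.
- The arm moves only by the tool apply_moves, never from a script. Its argument "moves" is text: rows parted by semicolons, each of 7 numbers parted by spaces: the turn, a rotation vector about the tool's x, y, z in rad, then the shift along the tool's x, y, z in m, then the closure in counts, from 0 (fully open) to 255 (shut). A call has 1 to 5 rows; each row shifts and turns the commanded pose from where the row before left it, along the tool's axes as they then stand; what a row does not reach is not made up. A row lasts 1/8 s, in which the tool goes at most 62.5 mm and 10.7 degrees, less where a joint would pass 70% of its speed; a pose out of reach is approached as far as the arm can. A call is refused whole if a number of a shift passes 0.0625 or a number of a turn 0.188, either way. A call with a gripper value outside its range is refused whole. The fingers move at their own pace and stop on an object; the grip force is fixed at half the most. Time passes only in rows, so rows that do not move let the fingers close. It gives the time, the measured TCP pose, the force, the opening and the grip force at its end, in the units of the state.
- telemetry.read_state(): the state, without advancing time (a new reading comes with each control period).
- snapshot(name): name is "side" or "top" or "wrist"; returns the picture (420x560x3 uint8, red, green, blue); there is no depth.
- camera_params(name): a dict with "camera_matrix" (3x3 intrinsics, pixels), "cam_to_world" (4x4, takes a point from camera to world coordinates); the wrist camera has in their place "hand_eye" (4x4, takes a point from camera to tool coordinates, whose origin is the TCP and whose axes are the flange's). Camera axes: x right, y up, looking along -z (the intrinsics and any distortion apply to the point x, -y, -z); pixel columns grow to the right and rows downward; lengths in m; the calibration is good to about 2 mm. A picture is of the moment at which its call begins: read the wrist's pose just before it. camera_params takes no time and is no camera call.
- workorder.sign_off(): hands the job in; it is judged then, once.
The state is a dict: "t": time; "qpos": joint angles; "qd": joint speeds; "effort": joint torques, N m; "ee_pos": TCP position; "eef_rot": TCP orientation; "contact_force": force on the tool from outside, world axes, zero at the start; "moment": the same for the moment, N m; "opening": finger opening in m; "grip_force": force on a finger pad.
Only numpy, scipy, OpenCV 4.12 (cv2) and the standard library are available. Lean on these libraries where they do the work, as an engineer would, in place of code of your own. Each camera call takes 0.05 s, during which the arm holds its last target. There are 200 camera calls.

## Task

Fix the sachet caddy in its holder: push the sliding fence away from you with your fingertips until it holds the caddy snug against the end stop, then screw the black winged knob down tight, clockwise seen from above, by repeated fingertip strokes against one wing at a time until it turns no further. Only push: never grip or straddle the fence or the knob between the fingers, do not lift or tip the caddy, and leave the other things on the table alone.

Things in the scene. Friction and masses are not known exactly. Their poses are not given: they have to be found in the camera images.
- holder: white base plate 250 (x) x 190 (y) x 12 mm with steel parts, fixed to the table; origin at the centre of its underside; x points away from the robot (turned up to 0.35 rad), y left, z up. The caddy's lane runs along x from y = 7 to 83 mm; outside it a low rail, top 25 mm above the table. Axis of the knob at x = -10, y = -43 mm; under its wings only flat parts, at most 18 mm above the table
- end_stop (a point): middle of the end stop's face, where the caddy must bear: at x = 100, y = 45 mm in the holder's frame; the stop is a fixed upright steel plate 8 mm thick, top 54 mm above the table
- wall_mid (a point): middle of the top edge of the fixed steel wall between lane and knob: 5 mm thick (y = 2 to 7 mm in the holder's frame), x = -70 to 110 mm, top 53 mm above the table. It stands 45 mm from the knob's axis; the knob's side towards the holder's -y is open
- fence (a joint): travel of the fence along the holder's +x, m: 0 fully back, 0.100 when it holds the caddy against the end stop (its own end is at 0.125); stays where left, about 2.5 N of friction
- fence_front (a point): centre of the fence's front face, the one to push (faces the holder's -x), 36 mm above the table; axes as the holder's. The fence is an upright steel plate 10 mm thick (from here to +x), 68 mm wide (y), top 61 mm above the table, with a 3 mm lip on its top edge; its foot and a slotted bar that slides under the knob are under 17 mm above the table
- knob (a joint): angle of the knob, rad: grows clockwise seen from above; 9.0 is tight, its hard stop; starts between 2.0 and 4.5; about 0.03 N m of friction, stays where left
- knob_mid (a point): on the knob's axis, half-way up its wings; turns with it: x lies along the two wings (alike), z up. Hub 28 mm across; wings reach 40 mm from the axis, 8 mm thick (11 at the ends), from 13 mm below this point to 13 mm above. 38 mm above the table when tight, up to 5.6 mm higher at the start (5 mm a turn). A fixed stud on the axis, 8 mm across, ends 56 mm above the table
- caddy_mid (a point): centre of the sachet caddy's black box, 21 mm above its underside; the box is 90 (x) x 64 (y) x 42 mm, its paper sachets stand to 60 mm; 0.12 kg, loose in the lane between fence and end stop. Home against the end stop, this point is at x = 55 mm in the holder's frame
- shaker: bystander: shaker with a white cap, 41 mm across, 84 mm tall, left of the holder; origin at its underside
- ramekin: bystander: empty white ramekin, 65 mm across, 37 mm tall, left of the holder; origin at its underside
- roll: bystander: pale napkin roll of cutlery, 42 x 222 x 38 mm, its length along its own y, right of the holder; origin at its underside
- bell: bystander: service bell, 85 mm across, 64 mm tall, right of the holder; origin at its underside
- pad: bystander: order pad, 141 x 75 x 9 mm, on the table left of the holder; origin at its underside
- marker: bystander: red marker, 130 mm long and 13 mm thick, on the table left of the holder; origin at its underside
Not all that is in view belongs to the job. What is shaped like the part that bears caddy_mid but pink is not meant.

How it is judged:
On the way, in this order (a step that is already met when the one before it is completed fails the run):
1. the fence holds the caddy snug against the end stop (x of caddy_mid in the frame of holder above 0.05 m and value of joint fence above 0.095 m and y of caddy_mid in the frame of holder between 0.03 and 0.06 m), for 0.2 s.
2. the knob has been screwed down tight, the caddy still held (all of step 1 and value of joint knob above 8.85 rad), for 0.2 s.
At the end, for the whole second after the job is handed in: the caddy stands in the lane within 5 mm of the end stop, the fence within 5 mm of its clamped place (joint above 0.095 m), the knob within 0.15 rad of its tight stop (joint above 8.85) and still (all of step 2 and velocity of joint knob between -0.1 and 0.1 rad/s); the robot touches nothing.
It fails at once if the knob is gripped or straddled between the fingers (y of the grasp point in the frame of knob_mid between -0.006 and 0.006 m and x of the grasp point in the frame of knob_mid between -0.048 and 0.048 m and z of the grasp point in the frame of knob_mid below 0.024 m and contact force between the fingers and knob above 0.5 N).
It fails at once if the fence is gripped or straddled between the fingers (x of the grasp point in the frame of fence_front between 0 and 0.01 m and y of the grasp point in the frame of fence_front between -0.045 and 0.045 m and z of the grasp point in the frame of fence_front below 0.035 m and contact force between the fingers and fence above 0.5 N).
It fails at once if the caddy is lifted by more than 12 mm or tipped (height (world z) of caddy_mid above 0.045 m or angle between caddy_mid's own z axis and vertical above 0.3 rad).
It fails at once if a bystander is moved by more than 3 cm or knocked over (distance of any of shaker, ramekin, roll, bell, pad, marker from where it was at the start of the episode above 0.03 m or angle between any of shaker, bell's own z axis and vertical above 0.5 rad).
It also fails if it takes over 72 s, if anything falls off the work surface, if the arm or the gripper's body presses on something with over 40 N, if the wrist force passes 120 N, or if a joint passes its speed limit or range.

## Working session

There is one attempt and no reset: what is moved stays moved. The work goes in short steps, Python scripts to look and compute and a tool call to move; the robot and the scene stay as the last step left them, time stands still between calls to the robot, and variables do not carry over. Pictures are saved under pics/ and viewed, at most 10 in all, crops included, and the job is handed in when it is done.

Besides the shell and the picture viewer there is one more tool, called after "Request:" as name(argument=value, ...), one argument or row to a line, values as JSON. apply_moves: Moves the arm, as the interface text tells. Its arguments: {"type":"object","properties":{"moves":{"type":"string"}},"required":["moves"]}

```bash
mkdir -p pics; ls; python3 - <<'E'
from plant import telemetry, snapshot, camera_params
import cv2, numpy as np
s=telemetry.read_state(); print(s)
for n in ("top","side"):
    im=snapshot(n); cv2.imwrite(f"pics/{n}0.png",im[:,:,::-1])
    c=camera_params(n); print(n,c)
print(camera_params("wrist"))
E
```

```text
pics
{'t': 0.0, 'qpos': array([-0.86782408,  0.5018633 , -0.42681774,  1.55146539,  0.22082048,
        1.13830871, -0.21030483]), 'qd': array([-1.64426564e-05, -2.46580404e-03,  5.51913388e-04,  1.36777356e-03,
       -9.47166407e-04, -3.30652636e-04,  9.66164112e-04]), 'effort': array([-6.40677263e-04, -5.66586828e+01, -5.81644088e+00, -2.79113406e+01,
       -6.86221244e-02,  3.05940025e-02,  2.04458888e-04]), 'ee_pos': array([0.27645287, 0.58749019, 0.22566462]), 'eef_rot': array([-6.85001860e-01, -3.06549912e+00,  3.01154693e-03]), 'contact_force': array([-0.42051635, -1.21434193, -0.11845329]), 'moment': array([ 0.02272706, -0.00013581, -0.01227827]), 'grip_force': 0.0, 'opening': 0.09156479315029008}
top {'camera_matrix': array([[500.87588907,   0.        , 285.47171946],
       [  0.        , 500.87588907, 202.27256966],
       [  0.        ,   0.        ,   1.        ]]), 'cam_to_world': array([[-0.01785001,  0.984058  , -0.17694979,  0.34993195],
       [-0.99958122, -0.01353216,  0.02557846, -0.04883424],
       [ 0.02277617,  0.17733226,  0.98388745,  1.11978756],
       
[... 322 characters left out ...]
22515809,  0.586858  , -0.77775415, -0.8861761 ],
       [-0.01882779,  0.79548172,  0.60568502,  0.68662628],
       [ 0.        ,  0.        ,  0.        ,  1.        ]])}
{'camera_matrix': array([[358.7349289 ,   0.        , 282.88151056],
       [  0.        , 358.7349289 , 220.55455946],
       [  0.        ,   0.        ,   1.        ]]), 'hand_eye': array([[ 2.85790120e-04,  9.63970626e-01,  2.66008554e-01,
         7.15903489e-02],
       [ 9.99999905e-01, -1.87704922e-04, -3.94152968e-04,
         1.06830267e-03],
       [-3.30020768e-04,  2.66008642e-01, -9.63970588e-01,
        -1.58686861e-01],
       [ 0.00000000e+00,  0.00000000e+00,  0.00000000e+00,
         1.00000000e+00]])}
```

View pics/top0.png

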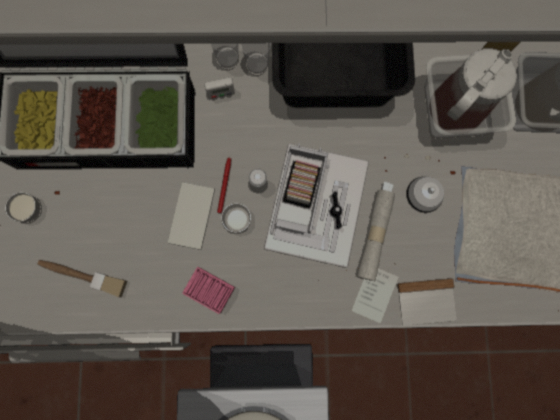

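View pics/side0.png

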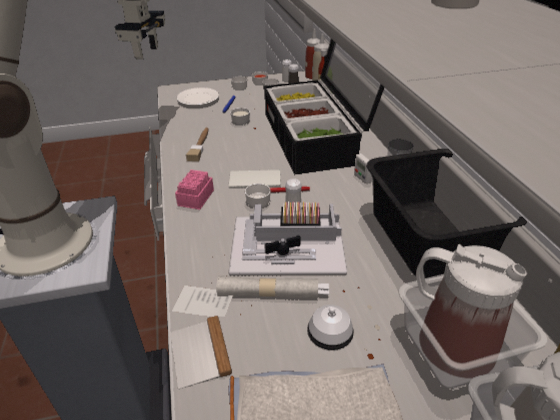

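The top view shows the white holder around (318,205), with the caddy at (302,183), the fence near (293,222) and the knob at (336,210). The caddy with sachets at (302,183) in the holder's lane is the one meant. The pink look-alike at (209,290) is not. I'll confirm this in an enlarged crop.

```bash
python3 - <<'E'
import cv2
im=cv2.imread("pics/top0.png")
cv2.imwrite("pics/topc.png",cv2.resize(im[142:270,258:390],None,fx=4.6,fy=4.6,interpolation=cv2.INTER_CUBIC))
im=cv2.imread("pics/side0.png")
cv2.imwrite("pics/sidec.png",cv2.resize(im[190:280,220:360],None,fx=5.5,fy=5.5,interpolation=cv2.INTER_CUBIC))
E
```

```text
(no output)
```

View pics/topc.png

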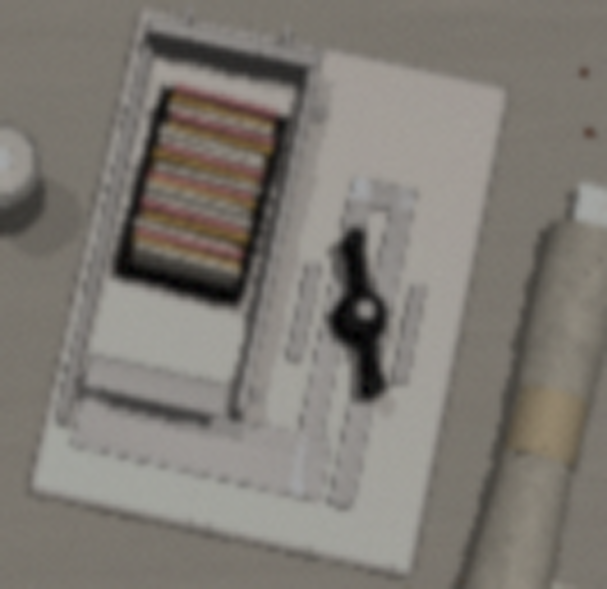

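View pics/sidec.png

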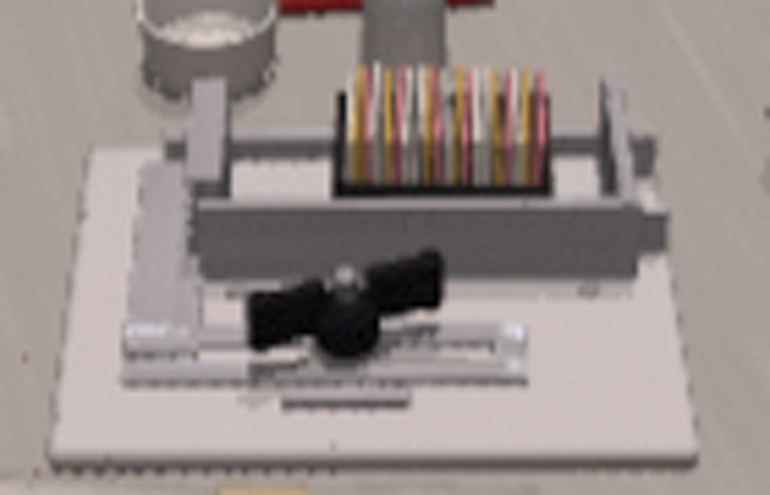

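The crop confirms the caddy: a black box with striped sachets in the lane, crop (200,195). The fence plate is near (155,385) with its front face toward the robot. The knob's hub is at (358,315), with wing tips at (352,238) and (372,390). The plate's corners are at (505,90), (408,573) and (33,490).

```bash
cat > h.py <<'E'
import numpy as np, cv2
from scipy.optimize import least_squares
from scipy.spatial.transform import Rotation as R
from plant import telemetry, snapshot, camera_params
def ray(c,uv):
    K=c["camera_matrix"];T=c["cam_to_world"]
    d=np.linalg.inv(K)@[*uv,1]; return T[:3,3],T[:3,:3]@(d*[1,-1,-1])
def at(c,uv,z):
    o,d=ray(c,uv); return (o+d*(z-o[2])/d[2])[:2]
def crop(p,o,f): return (np.array(p)+.5)/f-.5+np.array(o)
def hw(p,h): # holder->world
    c,s=np.cos(h[2]),np.sin(h[2]); return np.array([h[0]+c*p[0]-s*p[1],h[1]+s*p[0]+c*p[1]])
def wh(p,h):
    c,s=np.cos(h[2]),np.sin(h[2]); d=np.array(p)-h[:2]; return np.array([c*d[0]+s*d[1],-s*d[0]+c*d[1]])
E
python3 - <<'E'
from h import *
ct,cs=camera_params("top"),camera_params("side")
T=lambda p:crop(p,(258,142),4.6); S=lambda p:crop(p,(220,190),5.5)
obs=[(at(ct,T(p),.012),q) for p,q in [((505,90),(.125,-.095)),((408,573),(-.125,-.095)),((33,490),(-.125,.095))]]
obs2=[(at(cs,S(p),.012),q) for p,q in [((55,452),(-.125,-.095)),((697,455),(.125,-.095)),((95,150),(-.125,.095))]]
for o in (obs,obs2,obs+obs2):
    r=least_squares(lambda h:np.concatenate([hw(q,h)-p for p,q in o]),[.5,-.1,0]);h=r.x
    print(h.round(4),(r.fun*1000).round(1))
for n,p,z in [("wingA",(352,238),.056),("wingB",(372,390),.056),("hub",(366,310),.056),("caddy bl",(118,270),.054),("caddy br",(240,300),.054),("fenceTopFront L",(84,388),.061),("fR",(218,412),.061)]:
    w=at(ct,T(p),z); print(n,w.round(3),(wh(w,h)*1000).round(1))
for n,p,z in [("wingA",(438,256),.056),("wingB",(255,296),.056),("fence",(190,82),.061),("fence near",(190,178),.061)]:
    w=at(cs,S(p),z); print("side",n,w.round(3),(wh(w,h)*1000).round(1))
s=telemetry.read_state(); print(R.from_rotvec(s["eef_rot"]).as_matrix().round(3))
E
```

```text
[ 0.5457 -0.1476 -0.2341] [ 3.  -2.  -2.2 -1.9 -0.8  3.9]
[ 0.549  -0.1506 -0.2472] [-2.7 -1.1  2.8 -1.3 -0.1  2.4]
[ 0.5473 -0.1491 -0.2407] [ 3.9 -4.1 -1.  -2.4  1.7  3.1 -3.9 -0.6  2.   0.8 -2.6  3.3]
wingA [ 0.559 -0.182] [ 19.8 -29.5]
wingB [ 0.487 -0.189] [-48.9 -53.4]
hub [ 0.525 -0.188] [-12.5 -43. ]
caddy bl [ 0.546 -0.072] [-19.7  74.7]
caddy br [ 0.531 -0.129] [-20.8  15.7]
fenceTopFront L [ 0.489 -0.055] [-78.7  77.6]
fR [ 0.477 -0.117] [-75.7  14.6]
side wingA [ 0.565 -0.186] [ 26.3 -31.1]
side wingB [ 0.491 -0.191] [-44.5 -54. ]
side fence [ 0.492 -0.056] [-76.3  76.8]
side fence near [ 0.479 -0.12 ] [-72.8  12. ]
[[-0.905  0.426 -0.001]
 [ 0.426  0.905 -0.002]
 [ 0.    -0.002 -1.   ]]
```

Request:
apply_moves(
  moves="0 0 -0.1 0 0 0 255; 0 0 -0.1 0 0 0 255; 0 0 0 -0.027 -0.05 0 255; 0 0 0 -0.027 -0.05 0 255; 0 0 0 -0.027 -0.05 0 255",
)

```text
t: 0.72
ee_pos: [0.32, 0.4212, 0.2261]
eef_rot: [-0.376, -3.119, 0.001]
contact_force: [2.3, -0.7, 1.1]
opening: 0.0465
grip_force: 0.0
```

Request:
apply_moves(
  moves="0 0 0 -0.027 -0.05 0 255; 0 0 0 -0.027 -0.05 0 255; 0 0 0 -0.027 -0.05 0 255; 0 0 0 -0.027 -0.05 0 255; 0 0 0 -0.027 -0.05 0 255",
)

```text
t: 1.35
ee_pos: [0.3916, 0.1464, 0.2267]
eef_rot: [0.376, 3.119, 0.0]
contact_force: [1.0, 0.5, -0.2]
opening: 0.0009
grip_force: 0.0
```

Request:
apply_moves(
  moves="0 0 0 -0.027 -0.05 0 255; 0 0 0 -0.027 -0.05 0 255; 0 0 0 -0.0 -0.05 0 255; 0 0 0 0 0 0 255; 0 0 0 0 0 0 255",
)

```text
t: 1.98
ee_pos: [0.4083, -0.0098, 0.2266]
eef_rot: [-0.376, -3.119, -0.001]
contact_force: [-0.2, -0.2, 0.7]
opening: 0.0004
grip_force: 0.0
```

```bash
cat >> h.py <<'E'
H=np.array([.5473,-.1491,-.2407])
def where():
    s=telemetry.read_state(); m=R.from_rotvec(s["eef_rot"]).as_matrix()
    yaw=np.degrees(np.arctan2(-m[1,0],-m[0,0])-H[2])
    f=s["contact_force"]
    print("t",round(s["t"],2),"holder xy mm",(wh(s["ee_pos"][:2],H)*1000).round(1),"z",(s["ee_pos"][2]*1000).round(1),"yaw rel",yaw.round(1),"tilt",m[:2,2].round(3),"F(h)",np.round(wh(f[:2],np.array([0,0,H[2]])),1),f[2].round(1),"op",round(s["opening"],4),"q7",s["qpos"][6].round(2))
    return s,m
E
python3 - <<'E'
from h import *
s,m=where()
T=np.eye(4);T[:3,:3]=m;T[:3,3]=s["ee_pos"]
im=snapshot("wrist"); cv2.imwrite("pics/w1.png",im[:,:,::-1])
c=camera_params("wrist"); c["cam_to_world"]=T@c["hand_eye"]; np.save("w1.npy",c["cam_to_world"])
E
```

```text
t 1.98 holder xy mm [-168.2  102.2] z 226.6 yaw rel 0.0 tilt [-0.  0.] F(h) [-0.1 -0.3] 0.7 op 0.0004 q7 1.28
```

View pics/w1.png

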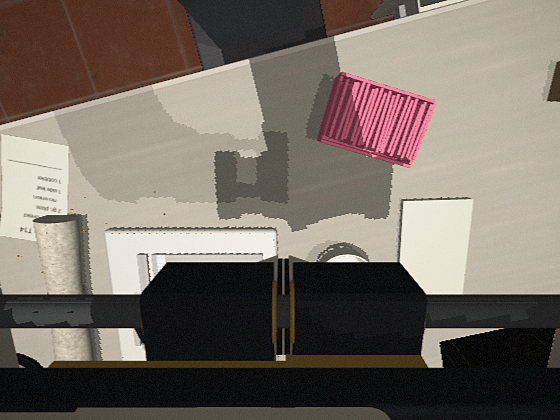

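The wrist view shows the shut fingers at (140–425, 260–360) and the plate's near corner at (105,230). The path down is free.

Request:
apply_moves(
  moves="0 0 0 -0.028 -0.0285 0.0 255; 0 0 0 -0.028 -0.0285 0 255; 0 0 0 0 0 0.06 255; 0 0 0 0 0 0.06 255; 0 0 0 0 0 0.04 255",
)

```text
t: 2.65
ee_pos: [0.4484, -0.0769, 0.0643]
eef_rot: [-0.371, -3.117, -0.001]
contact_force: [0.7, 0.2, 0.4]
opening: 0.0003
grip_force: 0.0
```

Request:
apply_moves(
  moves="0 0 0 0 0 0.03 255; 0 0 0 0 0 0 255; 0 0 0 0 0 0 255",
)

```text
t: 3.02
ee_pos: [0.4502, -0.078, 0.0375]
eef_rot: [0.373, 3.118, 0.001]
contact_force: [0.2, -0.0, 0.1]
opening: 0.0004
grip_force: 0.0
```

```bash
python3 -c "
from h import *
where(); cv2.imwrite('pics/top2.png',cv2.resize(snapshot('top')[142:270,258:390,::-1],None,fx=4.6,fy=4.6,interpolation=cv2.INTER_CUBIC))"
```

```text
t 3.02 holder xy mm [-111.3   45.9] z 37.5 yaw rel 0.1 tilt [0.001 0.   ] F(h) [ 0.2 -0. ] 0.1 op 0.0004 q7 1.42
```

View pics/top2.png

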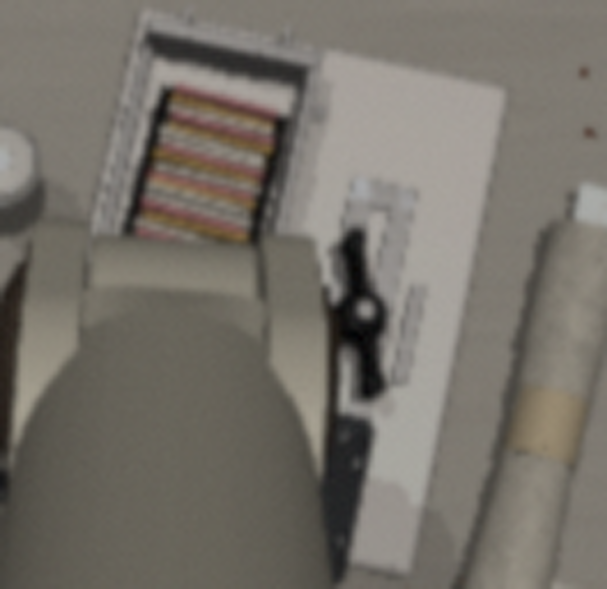

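The picture shows the arm over the lane, with the gripper body's edge at (350,430) clear of the knob. Next I push the fence.

Request:
apply_moves(
  moves="0 0 0 -0.014 0 0 255; 0 0 0 -0.014 0 0 255; 0 0 0 -0.014 0 0 255; 0 0 0 -0.014 0 0 255; 0 0 0 -0.014 0 0 255",
)

```text
t: 3.7
ee_pos: [0.5177, -0.0956, 0.0365]
eef_rot: [-0.376, -3.118, -0.0]
contact_force: [-3.5, 1.1, 1.6]
opening: 0.0007
grip_force: 1.6
```

Request:
apply_moves(
  moves="0 0 0 -0.01 0 0 255; 0 0 0 -0.007 0 0 255; 0 0 0 -0.005 0 0 255; 0 0 0 -0.003 0 0 255; 0 0 0 0 0 0 255",
)

```text
t: 4.32
ee_pos: [0.5417, -0.1015, 0.0366]
eef_rot: [0.376, 3.119, -0.0]
contact_force: [-1.3, -0.3, -1.2]
opening: 0.0003
grip_force: 0.8
```

```bash
python3 -c "
from h import *
where()"
```

```text
t 4.33 holder xy mm [-16.8  44.9] z 36.6 yaw rel 0.1 tilt [ 0. -0.] F(h) [-1.2 -0.6] -1.2 op 0.0003 q7 1.45
```

Now small steps until the force rises against the stop.

Request:
apply_moves(
  moves="0 0 0 -0.003 0 0 255; 0 0 0 -0.003 0 0 255; 0 0 0 0 0 0 255",
)

```text
t: 4.7
ee_pos: [0.5461, -0.1026, 0.0365]
eef_rot: [-0.375, -3.116, -0.0]
contact_force: [-6.5, 1.4, 1.3]
opening: 0.0001
grip_force: 3.0
```

Request:
apply_moves(
  moves="0 0 0 -0.002 0 0 255; 0 0 0 -0.002 0 0 255; 0 0 0 0 0 0 255",
)

```text
t: 5.08
ee_pos: [0.546, -0.1026, 0.0361]
eef_rot: [-0.374, -3.109, -0.001]
contact_force: [-15.3, 4.2, 11.6]
opening: 0.0005
grip_force: 7.8
```

```bash
python3 -c "
from h import *
where()"
```

```text
t 5.08 holder xy mm [-12.3  44.9] z 36.1 yaw rel 0.1 tilt [-0.01   0.002] F(h) [-15.9   0.4] 11.6 op 0.0005 q7 1.45
```

Contact force is 16 N with the fence not advancing, so the fence is snug. I'll back off, lift, and look. The stop point puts the holder origin about 2.6 mm further back, which agrees with the hub fix.

Request:
apply_moves(
  moves="0 0 0 0.005 0 0 255; 0 0 0 0.015 0 0 255; 0 0 0 0.015 0 0 255; 0 0 0 0 0 -0.045 255; 0 0 0 0 0 -0.045 255",
)

```text
t: 5.7
ee_pos: [0.5161, -0.0953, 0.1274]
eef_rot: [-0.376, -3.118, -0.0]
contact_force: [1.3, -0.1, 0.6]
opening: 0.0004
grip_force: 0.0
```

Request:
apply_moves(
  moves="0 0 0.175 0 0 0 255; 0 0 0.175 0 0 0 255; 0 0 0.175 0 0 0 255; 0 0 0.175 0 0 0 255; 0 0 0.175 0 0 0 255",
)

```text
t: 6.32
ee_pos: [0.5169, -0.0954, 0.1269]
eef_rot: [1.669, 2.661, 0.001]
contact_force: [-0.2, 0.7, 0.3]
opening: 0.0005
grip_force: 0.0
```

```bash
cat >> h.py <<'E'
H=np.array([.5448,-.1485,-.2407]); AX=np.array([-.010,-.043])
def goal(phi,r=.036,d=.0135,z=None):
    "print tool-frame shift (axes as they stand) and turn to reach push pose for wing at phi deg"
    s,m=where(); a=np.radians(phi)
    p=AX+r*np.array([np.cos(a),np.sin(a)])+d*np.array([-np.sin(a),np.cos(a)])
    w=np.array([*hw(p,H),s["ee_pos"][2] if z is None else z])
    yaw=np.degrees(np.arctan2(-m[1,0],-m[0,0])-H[2])
    print("shift mm",(m.T@(w-s["ee_pos"])*1000).round(1),"turn z rad",np.radians((yaw-(phi+90)+180)%360-180).round(3))
E
python3 -c "
from h import *
goal(-150)
cv2.imwrite('pics/top3.png',cv2.resize(snapshot('top')[142:270,258:390,::-1],None,fx=4.6,fy=4.6,interpolation=cv2.INTER_CUBIC))
cv2.imwrite('pics/side3.png',cv2.resize(snapshot('side')[170:290,220:370,::-1],None,fx=5,fy=5,interpolation=cv2.INTER_CUBIC))"
```

```text
t 6.33 holder xy mm [-39.8  44.9] z 126.9 yaw rel -50.4 tilt [0.001 0.   ] F(h) [-0.4  0.6] 0.3 op 0.0005 q7 0.65
shift mm [-94.  -70.8  -0. ] turn z rad 0.167
```

View pics/side3.png

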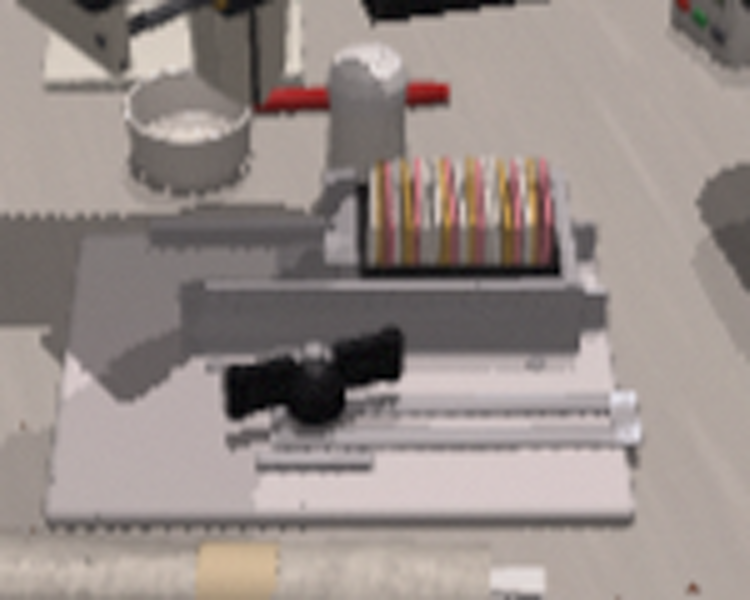

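The side view shows the fence at (345,215) against the caddy, and the caddy against the stop at (570,215). The knob at (315,375) is unchanged. Next I go beside the rear wing and push it.

Request:
apply_moves(
  moves="0 0 0.167 0 0 0 255; 0 0 0 -0.0355 -0.0445 0 255; 0 0 0 -0.0355 -0.0445 0 255; 0 0 0 0 0 0 255; 0 0 0 0 0 0 255",
)

```text
t: 7.05
ee_pos: [0.4523, -0.1887, 0.1269]
eef_rot: [1.876, 2.519, 0.001]
contact_force: [-0.5, 0.9, 0.1]
opening: 0.0001
grip_force: 0.0
```

```bash
python3 -c "
from h import *
goal(-150,z=.029)"
```

```text
t 7.05 holder xy mm [-80.2 -61.1] z 126.9 yaw rel -59.5 tilt [0.001 0.   ] F(h) [-0.7  0.7] 0.1 op 0.0001 q7 0.73
shift mm [-33.2  33.5  98. ] turn z rad 0.008
```

Request:
apply_moves(
  moves="0 0 0.008 -0.033 0.0335 0 255; 0 0 0 0 0 0.04 255; 0 0 0 0 0 0.04 255; 0 0 0 0 0 0.018 255; 0 0 0 0 0 0 255",
)

```text
t: 7.68
ee_pos: [0.4932, -0.2097, 0.0277]
eef_rot: [-1.884, -2.51, 0.001]
contact_force: [-0.2, -0.5, -0.2]
opening: 0.0008
grip_force: 0.0
```

```bash
python3 -c "
from h import *
goal(-150,z=.029)"
```

```text
t 7.67 holder xy mm [-35.5 -71.7] z 27.7 yaw rel -60.0 tilt [-0.002  0.001] F(h) [-0.  -0.5] -0.2 op 0.0008 q7 0.79
shift mm [-1.4  0.5 -1.3] turn z rad 0.0
```

Request:
apply_moves(
  moves="0 0 0.175 0.0065 -0.0018 0 255; 0 0 0.175 0.0065 -0.0018 0 255; 0 0 0.175 0.0065 -0.0018 0 255; 0 0 0.175 0.0065 -0.0018 0 255; 0 0 0 0 0 0 255",
)

```text
t: 8.3
ee_pos: [0.4878, -0.185, 0.0302]
eef_rot: [2.63, 1.715, 0.003]
contact_force: [-0.1, -0.3, 0.1]
opening: 0.0004
grip_force: 0.0
```

```bash
python3 -c "
from h import *
goal(-190,z=.028)"
```

```text
t 8.3 holder xy mm [-46.7 -49. ] z 30.2 yaw rel -100.0 tilt [ 0.003 -0.   ] F(h) [-0.  -0.3] 0.1 op 0.0004 q7 0.19
shift mm [-1.2 -0.9  2.2] turn z rad -0.0
```

Request:
apply_moves(
  moves="0 0 0.175 0.0065 -0.0018 0.001 255; 0 0 0.175 0.0065 -0.0018 0.001 255; 0 0 0.175 0.0065 -0.0018 0 255; 0 0 0.175 0.0065 -0.0018 0 255; 0 0 0 0 0 0 255",
)

```text
t: 8.93
ee_pos: [0.4978, -0.161, 0.0274]
eef_rot: [3.059, 0.713, 0.002]
contact_force: [0.4, -0.0, 1.0]
opening: 0.0005
grip_force: 0.0
```

```bash
python3 -c "
from h import *
goal(-230,z=.028)
cv2.imwrite('pics/side4.png',cv2.resize(snapshot('side')[170:290,220:370,::-1],None,fx=5,fy=5,interpolation=cv2.INTER_CUBIC))"
```

```text
t 8.93 holder xy mm [-42.7 -23.4] z 27.4 yaw rel -140.0 tilt [ 0.001 -0.   ] F(h) [0.4 0.1] 1.0 op 0.0005 q7 -0.4
shift mm [-1.1  0.  -0.6] turn z rad 0.0
```

View pics/side4.png

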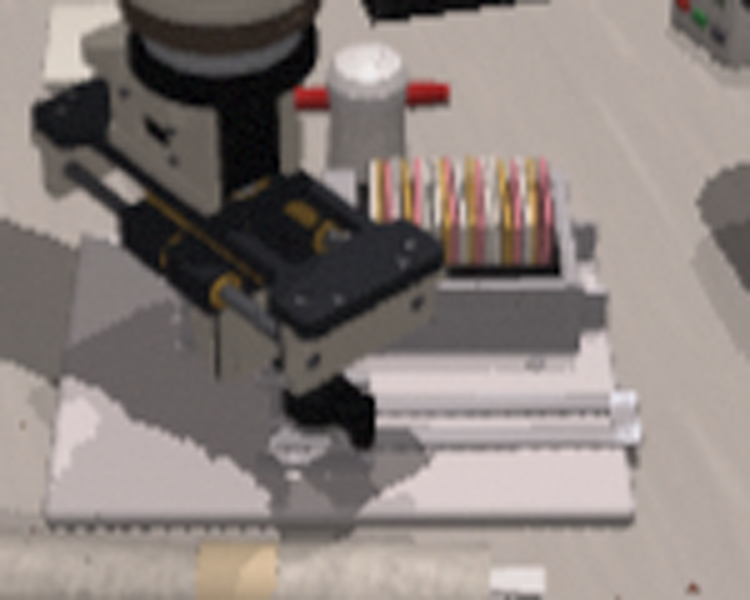

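The side view shows the gripper over the knob's rear-left, with the other wing now pointing forward-right at (360,420). The stroke worked. Lift, unwind, and start on the forward wing.

Request:
apply_moves(
  moves="0 0 0 -0.006 0 0 255; 0 0 0 0 0 -0.045 255; 0 0 -0.18 0 0 -0.04 255; 0 0 -0.18 0 0 0 255; 0 0 -0.18 0 0 0 255",
)

```text
t: 9.6
ee_pos: [0.4912, -0.1646, 0.1126]
eef_rot: [2.756, 1.506, 0.002]
contact_force: [-0.2, -0.5, 0.3]
opening: 0.0011
grip_force: 0.0
```

Request:
apply_moves(
  moves="0 0 -0.18 0 0 0 255; 0 0 -0.18 0 0 0 255; 0 0 -0.18 0 0 0 255; 0 0 -0.18 0 0 0 255; 0 0 -0.18 0 0 0 255",
)

```text
t: 10.22
ee_pos: [0.4906, -0.1647, 0.1119]
eef_rot: [1.828, 2.555, -0.0]
contact_force: [1.1, -0.4, -0.4]
opening: 0.0003
grip_force: 0.0
```

Request:
apply_moves(
  moves="0 0 -0.18 0 0 0 255; 0 0 -0.18 0 0 0 255; 0 0 -0.18 0 0 0 255; 0 0 -0.18 0 0 0 255; 0 0 -0.18 0 0 0 255",
)

```text
t: 10.85
ee_pos: [0.4906, -0.1648, 0.1119]
eef_rot: [0.534, 3.096, -0.001]
contact_force: [0.2, 0.6, -0.0]
opening: 0.0002
grip_force: 0.0
```

```bash
python3 -c "
from h import *
goal(-70,d=.0385,z=.1)"
```

```text
t 10.85 holder xy mm [-48.7 -28.8] z 111.9 yaw rel -5.8 tilt [ 0. -0.] F(h) [0.1 0.6] -0.0 op 0.0002 q7 1.55
shift mm [-90.3 -25.9  11.9] turn z rad -0.45
```

Request:
apply_moves(
  moves="0 0 0 -0.045 -0.013 0 255; 0 0 0 -0.045 -0.013 0 255; 0 0 -0.15 0 0 0 255; 0 0 -0.15 0 0 0 255; 0 0 -0.15 0 0 0 255",
)

```text
t: 11.48
ee_pos: [0.5661, -0.2203, 0.1117]
eef_rot: [0.168, -3.137, 0.0]
contact_force: [-0.3, 0.7, 0.6]
opening: 0.0003
grip_force: 0.0
```

```bash
python3 -c "
from h import *
goal(-70,d=.0385,z=.028)"
```

```text
t 11.47 holder xy mm [ 37.8 -64.6] z 111.7 yaw rel 19.9 tilt [-0. -0.] F(h) [-0.5  0.7] 0.6 op 0.0003 q7 2.01
shift mm [-1.   0.7 83.7] turn z rad -0.001
```

Request:
apply_moves(
  moves="0 0 0 0 0 0.042 255; 0 0 0 0 0 0.042 255; 0 0 0 0 0 0 255; 0 0 0 0.008 0 0 255; 0 0 0 0.008 0 0 255",
)

```text
t: 12.1
ee_pos: [0.5522, -0.222, 0.0299]
eef_rot: [-0.158, 3.134, -0.003]
contact_force: [0.8, -1.5, -0.1]
opening: 0.0005
grip_force: 0.7
```

Request:
apply_moves(
  moves="0 0 0 0.008 0 0 255; 0 0 0.175 0.0065 -0.0018 0 255; 0 0 0.175 0.0065 -0.0018 0 255; 0 0 0.175 0.0065 -0.0018 0 255; 0 0 0.175 0.0065 -0.0018 0 255",
)

```text
t: 12.72
ee_pos: [0.5169, -0.225, 0.0288]
eef_rot: [0.937, 2.997, 0.0]
contact_force: [1.9, -0.5, -0.4]
opening: 0.0001
grip_force: 0.6
```

```bash
python3 -c "
from h import *
goal(-110,z=.028)"
```

```text
t 12.72 holder xy mm [ -8.8 -80.9] z 28.8 yaw rel -20.9 tilt [ 0.002 -0.001] F(h) [ 1.9 -0. ] -0.4 op 0.0001 q7 1.47
shift mm [ 0.5 -0.8  0.8] turn z rad -0.016
```

Request:
apply_moves(
  moves="0 0 0.175 0.0065 -0.0018 0 255; 0 0 0.175 0.0065 -0.0018 0 255; 0 0 0.175 0.0065 -0.0018 0 255; 0 0 0.175 0.0065 -0.0018 0 255; 0 0 0.175 0.0065 -0.0018 0 255",
)

```text
t: 13.35
ee_pos: [0.4914, -0.2042, 0.0286]
eef_rot: [2.118, 2.318, 0.002]
contact_force: [0.6, -0.9, -1.1]
opening: 0.0001
grip_force: 0.5
```

Request:
apply_moves(
  moves="0 0 0.175 0.0065 -0.0018 0 255; 0 0 0.175 0.0065 -0.0018 0 255; 0 0 0.175 0.0065 -0.0018 0 255; 0 0 0.175 0.0065 -0.0018 0 255; 0 0 0.175 0.0065 -0.0018 0 255",
)

```text
t: 13.98
ee_pos: [0.4906, -0.1712, 0.0284]
eef_rot: [-2.902, -1.203, -0.002]
contact_force: [-0.4, -0.6, -1.5]
opening: 0.0005
grip_force: 0.5
```

```bash
python3 -c "
from h import *
goal(-210,z=.028)"
```

```text
t 13.97 holder xy mm [-47.2 -35. ] z 28.4 yaw rel -121.2 tilt [0.001 0.   ] F(h) [-0.3 -0.7] -1.5 op 0.0005 q7 0.01
shift mm [-1.8  0.3  0.4] turn z rad -0.021
```

Request:
apply_moves(
  moves="0 0 0.175 0.0065 -0.0018 0 255; 0 0 0.175 0.0065 -0.0018 0 255; 0 0 0 0 0 0 255",
)

```text
t: 14.35
ee_pos: [0.4984, -0.1595, 0.0281]
eef_rot: [-3.064, -0.692, -0.001]
contact_force: [-0.5, 0.3, 0.3]
opening: 0.0003
grip_force: 0.0
```

Request:
apply_moves(
  moves="0 0 0 -0.006 0 0 255; 0 0 0 0 0 -0.045 255; 0 0 -0.18 0 0 -0.04 255; 0 0 -0.18 0 0 0 255; 0 0 -0.18 0 0 0 255",
)

```text
t: 14.98
ee_pos: [0.4926, -0.1632, 0.1136]
eef_rot: [2.764, 1.492, 0.003]
contact_force: [0.2, -0.6, 0.8]
opening: 0.0003
grip_force: 0.0
```

Request:
apply_moves(
  moves="0 0 -0.18 0 0 0 255; 0 0 -0.18 0 0 0 255; 0 0 -0.18 0 0 0 255; 0 0 -0.18 0 0 0 255; 0 0 -0.18 0 0 0 255",
)

```text
t: 15.6
ee_pos: [0.4921, -0.1634, 0.113]
eef_rot: [1.841, 2.546, 0.001]
contact_force: [-0.2, 0.0, -1.4]
opening: 0.0006
grip_force: 0.0
```

Request:
apply_moves(
  moves="0 0 -0.18 0 0 0 255; 0 0 -0.18 0 0 0 255; 0 0 -0.18 0 0 0 255; 0 0 -0.18 0 0 0 255; 0 0 -0.18 0 0 0 255",
)

```text
t: 16.23
ee_pos: [0.4921, -0.1635, 0.113]
eef_rot: [0.55, 3.093, -0.0]
contact_force: [-0.5, 0.4, -0.9]
opening: 0.0008
grip_force: 0.0
```

Request:
apply_moves(
  moves="0 0 0 -0.045 -0.013 0 255; 0 0 0 -0.045 -0.013 0 255; 0 0 -0.15 0 0 0 255; 0 0 -0.15 0 0 0 255; 0 0 -0.15 0 0 0 255",
)

```text
t: 16.85
ee_pos: [0.567, -0.2197, 0.1127]
eef_rot: [0.152, -3.138, 0.0]
contact_force: [-0.1, 1.2, 0.3]
opening: 0.0002
grip_force: 0.0
```

```bash
python3 -c "
from h import *
goal(-70,d=.0385,z=.028)
cv2.imwrite('pics/top5.png',cv2.resize(snapshot('top')[142:270,258:390,::-1],None,fx=4.6,fy=4.6,interpolation=cv2.INTER_CUBIC))
cv2.imwrite('pics/side5.png',cv2.resize(snapshot('side')[170:290,220:370,::-1],None,fx=5,fy=5,interpolation=cv2.INTER_CUBIC))"
```

```text
t 16.85 holder xy mm [ 38.5 -63.9] z 112.7 yaw rel 19.3 tilt [-0. -0.] F(h) [-0.4  1.1] 0.3 op 0.0002 q7 2.09
shift mm [-0.1  0.3 84.7] turn z rad -0.012
```

View pics/side5.png

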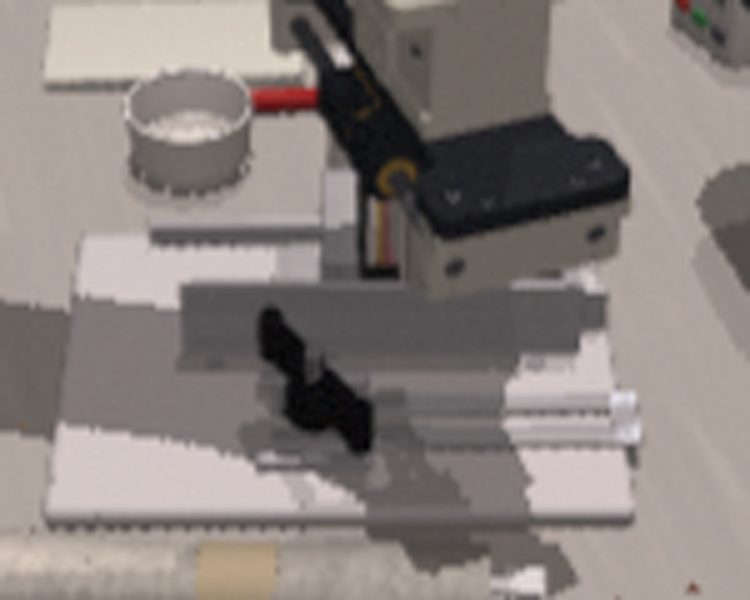

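The wings now point forward-right (360,430) and back-left (270,325), as expected. On the next stroke I'll watch for the hard stop.

Request:
apply_moves(
  moves="0 0 0 0 0 0.042 255; 0 0 0 0 0 0.043 255; 0 0 0 0 0 0 255; 0 0 0 0.008 0 0 255; 0 0 0 0.006 0 0 255",
)

```text
t: 17.58
ee_pos: [0.5547, -0.2209, 0.0298]
eef_rot: [-0.14, 3.136, -0.002]
contact_force: [0.3, -0.1, 0.2]
opening: 0.0005
grip_force: 0.0
```

Request:
apply_moves(
  moves="0 0 0 0.005 0 0 255; 0 0 0 0.005 0 0 255; 0 0 0 0 0 0 255",
)

```text
t: 17.95
ee_pos: [0.5438, -0.221, 0.0281]
eef_rot: [-0.141, 3.138, 0.0]
contact_force: [0.2, 0.5, 0.5]
opening: 0.0008
grip_force: 0.0
```

Request:
apply_moves(
  moves="0 0 0.175 0.0065 -0.0018 0 255",
)

```text
t: 18.08
ee_pos: [0.5386, -0.2235, 0.028]
eef_rot: [0.138, 3.137, -0.0]
contact_force: [1.1, 0.6, -0.3]
opening: 0.0002
grip_force: 0.4
```

Request:
apply_moves(
  moves="0 0 0.175 0.0065 -0.0018 0 255",
)

```text
t: 18.2
ee_pos: [0.5314, -0.2249, 0.0278]
eef_rot: [0.416, 3.113, -0.0]
contact_force: [0.7, -1.5, 0.4]
opening: 0.0004
grip_force: 0.5
```

Request:
apply_moves(
  moves="0 0 0.175 0.0065 -0.0018 0 255; 0 0 0.175 0.0065 -0.0018 0 255",
)

```text
t: 18.45
ee_pos: [0.5242, -0.2269, 0.0295]
eef_rot: [0.947, 2.981, -0.005]
contact_force: [18.1, -9.2, -9.8]
opening: 0.0007
grip_force: 9.5
```

The force jumped to 20 N with the finger blocked about 7 mm short, so this is probably the hard stop. I'll hold for a moment, back off and check.

Request:
apply_moves(
  moves="0 0 0 0 0 0 255; 0 0 0 0 0 0 255; 0 0 0 0 0 0 255",
)

```text
t: 18.82
ee_pos: [0.5245, -0.2273, 0.0296]
eef_rot: [0.939, 2.983, -0.005]
contact_force: [11.6, -7.3, -6.9]
opening: 0.0009
grip_force: 7.1
```

```bash
python3 -c "
from h import *
goal(-110,z=.028)"
```

```text
t 18.82 holder xy mm [ -0.9 -81.3] z 29.6 yaw rel -21.1 tilt [ 0.012 -0.007] F(h) [13.  -4.3] -6.9 op 0.0009 q7 1.58
shift mm [ 8.1 -3.2  1.4] turn z rad -0.02
```

Request:
apply_moves(
  moves="0 0 0 -0.015 0 0 255; 0 0 0 -0.015 0 0 255; 0 0 0 0 0 -0.045 255; 0 0 0 0 0 -0.06 255; 0 0 0 -0.06 0 -0.06 255",
)

```text
t: 19.45
ee_pos: [0.5767, -0.2643, 0.1784]
eef_rot: [-0.941, -2.993, -0.003]
contact_force: [2.3, -0.2, -0.7]
opening: 0.0006
grip_force: 0.0
```

Request:
apply_moves(
  moves="0 0 0 -0.06 0 -0.04 255; 0 0 0 -0.03 0 -0.04 255; 0 0 0 0 0 0 255",
)

```text
t: 19.82
ee_pos: [0.6483, -0.3154, 0.2549]
eef_rot: [0.942, 2.991, -0.003]
contact_force: [-0.2, 0.3, -0.1]
opening: 0.0003
grip_force: 0.0
```

```bash
python3 -c "
from h import *
where()
a=cv2.resize(snapshot('top')[142:270,258:390,::-1],(396,384),interpolation=cv2.INTER_CUBIC)
b=cv2.resize(snapshot('side')[190:286,240:340,::-1],(400,384),interpolation=cv2.INTER_CUBIC)
cv2.imwrite('pics/both6.png',np.hstack([a,b]))"
```

```text
t 19.82 holder xy mm [ 140.3 -137.5] z 254.9 yaw rel -21.2 tilt [ 0.005 -0.003] F(h) [-0.3  0.2] -0.1 op 0.0003 q7 1.54
```

View pics/both6.png

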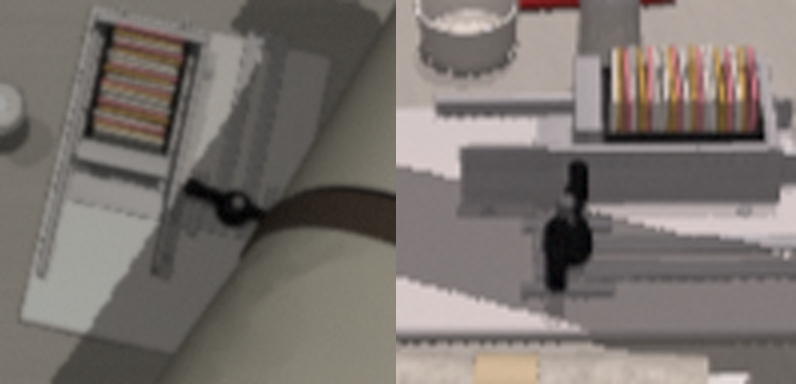

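The top half shows the fence and caddy snug at (125,155), with the knob at (236,207) and a wing tip at (190,187). The side half shows the caddy against the stop and the arm clear. The finger was blocked at 20 N (0.7 N·m against 0.03 of friction) with only the wing near it, so the stop is reached. I'll check the wing angle against the contact (about -100°, i.e. 80°) and hand in.

```bash
python3 -c "
from h import *
from plant import workorder
c=camera_params('top')
t,hb=[wh(at(c,crop(p,(258,142),3),.052),H)*1000 for p in ((190,187),(236,207))]
a=np.degrees(np.arctan2(*(t-hb)[::-1])); print(t,hb,a)
if 60<a<100: print(workorder.sign_off())"
```

```text
[-6.25805402 -6.78634229] [-13.11381892 -42.25833626] 79.06116838651056
the job is handed in; nothing more can be done
None
```

The caddy is clamped against the end stop by the fence, the knob is screwed down to its hard stop, and the job is handed in with the arm clear; I have not seen the judge's verdict.

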